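# Unlock the second drawer of the lock chest and put its key away

### The arm

A 6-joint arm with a two-finger parallel gripper is mounted at the origin on a cart in front of the work surface, level with it; the furniture and walls round the work are solid. World frame = base frame: x ahead of the robot, y to its left, z up, the work surface at z = 0. Lengths are in mm, angles in rad, forces in N, time in s.
With the tool pointing down it reaches from about 300 to 875 mm from the base axis. Payload 4.2 kg.
Tool frame: the origin (TCP) lies midway between the tips of the shut fingers; the grasp point (between the pads) lies 19 mm behind it (robot.tcp_to_grasp is the distance from the TCP to the grasp point, in mm); z points along the fingers, y is the direction in which the jaws open and shut (so a half turn about z gives the same grasp; the last joint's range is limited). The gripper opens to 85 mm and grips with 20 to 120 N. Pads are 22 mm wide; open, the fingers measure 114 mm over their backs; the gripper's body (76 mm by 85 mm) begins 54 mm behind the grasp point. The pads swing forward as they close: fully open they stand 13 mm farther back than shut.
Start: joints at [-1.326, 0.32, 1.565, -0, 1.257, -0.02], TCP at [150.489, -554.974, 209.338] pointing down, gripper open.
Joint ranges: [-3.11, 3.11], [-0.84, 2.01], [0.21, 2.61], [-1.34, 4.49], [0.05, 2.63], [-2.56, 2.56]. Speed limits (rad/s): [2.57, 2.57, 3.14, 3.14, 3.14, 3.14].

### API

Orientations are given as [roll, pitch, yaw] about the fixed x, y, z axes, in that order (R = Rz(yaw) Ry(pitch) Rx(roll)).
In Python, from station import robot, optics, finish_job gives the robot as it stands. The module is installed in compiled form; this text tells all that it offers.
- The arm moves only by the shell command python3 -m handwheel 'ROWS'. ROWS is JSON, a list that holds one entry, the list of rows, each a list of 7 numbers: the shift along the tool's x, y, z in cm, then the turn, a rotation vector about the tool's x, y, z in rad, then the gripper command: -1 is shut, 1 is fully open, values between are in proportion. In form: [[[x, y, z, rx, ry, rz, hand], ...]]. A call has 1 to 8 rows; each row is the pose to reach, as a shift and turn from the pose measured when the call began, along the tool's axes at that moment; what a row does not reach only later rows make up. A row lasts 1/10 s, in which the tool goes at most 50 mm and 8.59 degrees, less where a joint would pass 70% of its speed; a pose out of reach is approached as far as the arm can. A call with a gripper value outside its range is refused whole. The fingers move at their own pace and stop on an object; the grip force is fixed at half the most. Time passes only in rows, so rows that repeat a pose let the fingers close. It gives the time, the measured TCP pose, the force and the opening at its end, in the units of the state.
- robot.get_state(): the state, without advancing time (a new reading comes with each control period).
- optics.get_image(name): name is "scene" or "top" or "wrist"; returns a dict with "color" (480x640x3 uint8, blue, green, red), "K" (3x3 intrinsics, pixels), "R" (3x3) and "t" (3): a world point X has camera coordinates R X + t. Camera axes: x right, y down, z forward; pixel columns grow to the right and rows downward; lengths in mm; the calibration is good to about 2 mm. A picture is of the moment at which its call begins. There is no depth.
- finish_job(): hands the job in, once; it reports no verdict.
The state is a dict: "time": time; "q": joint angles; "dq": joint speeds; "joint_torque": joint torques, N m; "tool_pos": TCP position; "eef_rot": TCP orientation; "ft_force": force on the tool from outside, world axes, zero at the start; "wrist_torque": the same for the moment, N m; "width": opening from 0.0 (shut) to 1.0 (fully open).
Only numpy, scipy, OpenCV 4.12 (cv2) and the standard library are available. Lean on these libraries where they do the work, as an engineer would, in place of code of your own. Each camera call takes 0.05 s, during which the arm holds its last target. There are 200 camera calls.

### The job

The left drawer of the little lock chest was left open, and while it is out the key cannot be turned: shut it fully, turn the key in the chest's top a quarter turn counter-clockwise as far as it goes, and pull the right drawer all the way out for restocking. Then turn the key back to where it was, the only position where it comes out, draw it out and put it in the shallow metal tray. Leave the right drawer out and the left one shut, and do not knock or shift the bottle, beaker, petri dish and hex-key set.

Things in the scene. Friction and masses are not known exactly. Their poses are not given: they have to be found in the camera images.
- chest: fixed grey steel chest with white drawer fronts, 150 mm deep (its x), 270 mm wide (its y), 100 mm high; two drawers side by side. Origin on the worktop under its centre, which is also under the lock's upright axis; +x points to its back, so drawers slide out along its -x, +y to its left drawer. A drawer front, when shut, faces -x at x = -87 mm from the origin
- lock_face (a point): centre of the key slot in the square 56 mm steel lock plate in the middle of the chest's top, on the plate's upper face, 103 mm above the worktop. The slot (30 x 9 mm) runs along the chest's x. A key bit lies under this plate and passes up through the slot only when the lock is back at 0 (within about 0.05 rad)
- lock (a joint): rotary plug turned by the key: 0 = home (right drawer locked, key comes out); grows counter-clockwise from above to a stop at 1.40 rad; the right drawer is free over 1.15 rad. Stays where left; about 0.05 N m. While the left drawer is out it stops short of 0.95 rad. Cannot return to 0 while the right drawer is only 3 to 45 mm out. The key has about 0.08 rad of play either way
- drawer_left (a joint): left drawer, 0 = shut, up to 0.070 m out towards the chest's -x; about 2 N of friction. Starts 40 to 65 mm out
- drawer_left_handle (a point): middle of the left drawer's bar handle: a horizontal round bar about 10 mm thick and 85 mm long along the chest's y, 72 mm above the worktop, standing 35 mm off the front (moves with the drawer)
- drawer_right (a joint): right drawer, 0 = shut, 0.080 m = all the way out to its stop; about 2 N of friction. Starts shut and locked
- drawer_right_handle (a point): middle of the right drawer's bar handle, same shape and height as the left one (moves with the drawer)
- key_center (a point): half-way up the loose steel key, 95 mm long, 40 to 85 g, standing upright in the lock; z points up from bit to bow. Below the bow a 7 mm round shank; at the foot a bit 26 mm wide (its x), 6 mm thick (its y), 18 mm high, underside 47.5 mm below this point. The bit's underside stands 31 mm below the lock plate's top, so the key must rise 31 mm to be clear
- tray: fixed shallow open aluminium tray, 115 mm (its x) by 155 mm (its y), 22 mm high, walls and floor about 4 mm. Origin on the worktop under its centre
- bottle: loose brown bottle with black cap, diameter 56 mm, 118 mm high, a bystander. Origin at the centre of its underside
- beaker: loose clear plastic beaker, diameter about 55 mm, 56 mm high, a bystander. Origin at the centre of its underside
- petri: loose clear petri dish, diameter 65 mm, 15 mm high, lying on the back left of the chest's top, a bystander. Origin at the centre of its underside
- hexkeys: loose set of hex keys in a red holder, 86 mm long, 23 mm high, lying on the worktop, a bystander. Origin at the centre of its underside
- key_bow (a point): middle of the key's bow, where it is gripped: black flat block 44 mm wide (x), 10 mm thick (y), 43 mm high, 26 mm above key_center; axes as key_center

How it is judged:
By the outcome, as a careful person would: the job done as asked, in the order asked, and still so for the second after the job is handed in, with the robot touching nothing.
It also fails if it takes over 72 s, if anything falls off the work surface, if the arm or the gripper's body presses on something with over 40 N, if the wrist force passes 120 N, or if a joint passes its speed limit or range.

## Working session

There is one attempt and no reset: what is moved stays moved. The work goes in short steps, Python scripts to look and compute and a shell command to move; the robot and the scene stay as the last step left them, time stands still between calls to the robot, and variables do not carry over. Pictures are saved under pics/ and viewed, about 8 in all and at most 12, crops included, and the job is handed in when it is done.

```bash
mkdir -p pics
cat > h.py <<'E'
import numpy as np, cv2
from scipy.spatial.transform import Rotation as Ro
from station import robot, optics, finish_job
def snap(name, fn, crop=None, s=1):
    im=optics.get_image(name); c=im["color"]
    np.savez(fn+".npz",K=im["K"],R=im["R"],t=im["t"])
    if crop: x0,y0,x1,y1=crop; c=c[y0:y1,x0:x1]
    if s!=1: c=cv2.resize(c,None,fx=s,fy=s,interpolation=cv2.INTER_CUBIC)
    cv2.imwrite(fn,c); return im
def px(fn,u,v,z):
    d=np.load(fn+".npz"); r=d["R"].T@np.linalg.inv(d["K"])@[u,v,1]; c=-d["R"].T@d["t"]
    return c+r*(z-c[2])/r[2]
def proj(fn,X):
    d=np.load(fn+".npz"); p=d["K"]@(d["R"]@np.array(X,float)+d["t"]); return p[:2]/p[2]
def st():
    s=robot.get_state(); return s
def move(target,rpy=None):
    """print shift (cm) and rotvec in tool axes from present pose to target"""
    s=st(); R0=Ro.from_euler('xyz',s["eef_rot"]); d=R0.inv().apply(np.array(target)-s["tool_pos"])/10
    r=np.zeros(3) if rpy is None else (R0.inv()*Ro.from_euler('xyz',rpy)).as_rotvec()
    print("shift",d.round(2),"rot",r.round(3))
E
python3 - <<'E'
from h import *
s=st(); print(s)
snap("top","pics/top1.png"); snap("scene","pics/scene1.png")
E
```

```text
{'time': 0.0, 'q': array([-1.32598975e+00,  3.20258988e-01,  1.56566685e+00, -2.05142102e-06,
        1.25739402e+00, -2.00186422e-02]), 'dq': array([-5.52782480e-04,  2.21010072e-04, -1.09863708e-03, -3.18510238e-04,
       -4.03723563e-05, -1.18541864e-03]), 'joint_torque': array([ 1.50184365e-03, -4.15521741e+01, -2.34162730e+01,  1.15294538e-04,
        8.34311591e-03,  7.26735578e-07]), 'tool_pos': array([ 150.36651625, -554.46062483,  208.50592278]), 'eef_rot': array([-3.13986576e+00, -3.26238694e-05,  2.64825825e-01]), 'ft_force': array([ 0.89134958, -0.15721608, -0.05299336]), 'wrist_torque': array([ 0.04932322, -0.04370887, -0.01220508]), 'width': 1.0019234856706252}
```

View pics/top1.png

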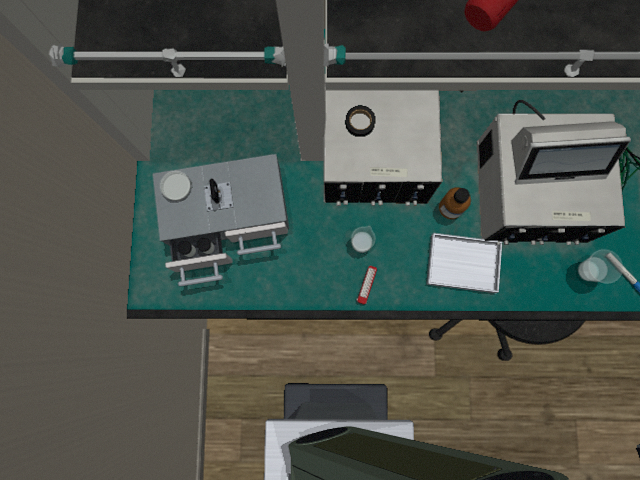

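View pics/scene1.png

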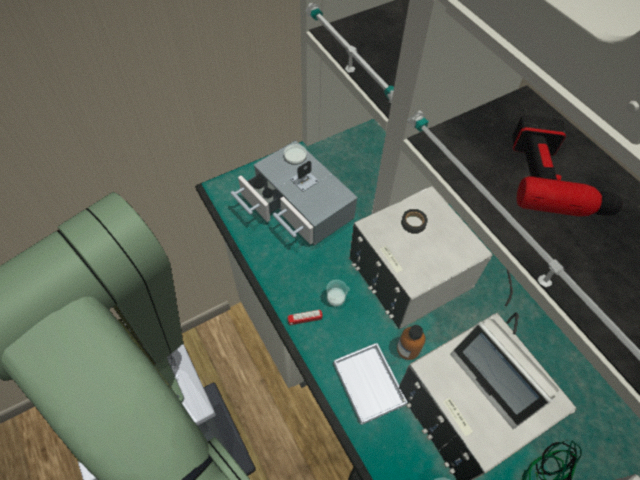

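The top view shows the chest at about (220,195), its key at (214,193) and the open left drawer handle at (200,282). The right handle is at (258,250), the tray at (465,263), the bottle at (456,203), the beaker at (362,240) and the hexkeys at (367,285). A shelf with a post stands behind. Next is an enlarged crop of the chest.

Run:
```python
from h import *
snap("top","pics/top2.png",(140,140,300,300),5) 
f="pics/top2.png"
c=-np.load(f+".npz")["R"].T@np.load(f+".npz")["t"]; print("cam",c)
for n,u,v,z in [("tray",465,263,22),("trTL",433,235,22),("trTR",502,241,22),("trBL",429,287,22),("trBR",498,292,22),("bottlecap",461,195,118),("beaker",362,240,56),("hex",367,285,20),("tableL",127,318,0),("box",325,195,100),("postL",303,160,0)]:
    print(n,px(f,u,v,z).round(0))
```

```text
cam [ 319.4946152    22.20335907 1256.80049359]
tray [ 490. -279.   22.]
trTL [ 553. -210.   22.]
trTR [ 540. -364.   22.]
trBL [ 436. -198.   22.]
trBR [ 426. -349.   22.]
bottlecap [ 621. -253.  118.]
beaker [535. -49.  56.]
hex [440. -61.  20.]
tableL [366. 475.   0.]
box [625.  32. 100.]
postL [736.  85.   0.]
```

View pics/top2.png

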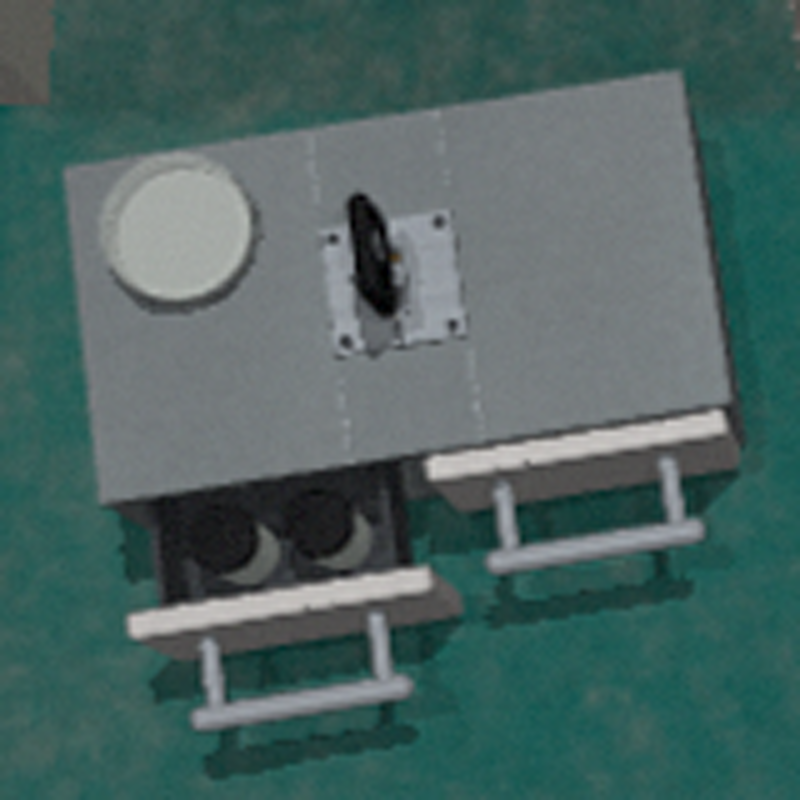

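The crop shows the lock plate screws at (333,239), (439,221), (453,325) and (346,342). The left handle's ends are at (200,718) and (403,687), the right handle's at (497,562) and (695,530). The key bow's top runs from (357,200) to (388,312).

Run:
```python
from h import *
f="pics/top2.png"
P=lambda u,v,z: px(f,140+u/5,140+v/5,z)
C=[P(*p,100) for p in [(67,168),(680,72),(730,403),(103,503)]]
for c in C: print("corner",c.round(1))
m=np.mean(C,0); L=np.mean([P(*p,103) for p in [(333,239),(439,221),(453,325),(346,342)]],0)
y=C[0]-C[1]+C[3]-C[2]; x=C[0]-C[3]+C[1]-C[2]
print("centre",m.round(1),"lock",L.round(1),"yaw y",np.degrees(np.arctan2(-y[0],y[1])),"yaw x",np.degrees(np.arctan2(x[1],x[0])))
for n,a,b in [("hl",(200,718),(403,687)),("hr",(497,562),(695,530))]:
    A,B=P(*a,75),P(*b,75); print(n,((A+B)/2).round(1),np.linalg.norm(A-B).round(1),np.degrees(np.arctan2(-(A-B)[0],(A-B)[1])).round(1))
A,B=P(357,200,150),P(388,312,150); print("bow",A,B,np.degrees(np.arctan2((A-B)[1],(A-B)[0])))
print("petri",P(178,230,112))
s=st();print(s["time"],s["q"])
```

```text
corner [671.6 403.3 100. ]
corner [715.5 139.  100. ]
corner [568.6 114.7 100. ]
corner [524.6 378.9 100. ]
centre [620.1 259.  100. ] lock [620.6 259.6 103. ] yaw y 9.43300301553603 yaw x 9.415226819211279
hl [443.2 296.8  75. ] 87.0 9.0
hr [511.  173.2  75. ] 85.9 9.5
bow [642.92755597 266.0815681  150.        ] [595.4652775  251.34766885 150.        ] 17.24611334858861
petri [640.62585514 350.26227543 112.        ]
0.15 [-1.32597797e+00  3.20164712e-01  1.56533098e+00  6.87991098e-06
  1.25743468e+00 -2.00150823e-02]
```

```bash
cat >> h.py <<'E'
Lk=np.array([620.5,259.5]); YAW=0.164; CE=np.array([[np.cos(YAW),-np.sin(YAW)],[np.sin(YAW),np.cos(YAW)]])
def W(x,y,z): return np.r_[Lk+CE@[x,y],z]
E
python3 - <<'E'
from h import *
move([400,-150,209],[np.pi,0,YAW]); move(W(-200,66,150),[np.pi,0,YAW])
E
```

```text
shift [ 3.468e+01 -3.252e+01  1.000e-02] rot [-0.001  0.     0.101]
shift [ 47.44 -74.84   5.97] rot [-0.001  0.     0.101]
```

```bash
python3 -m handwheel '[[[34.7,-32.5,0,0,0,0.1,-1],[34.7,-32.5,0,0,0,0.1,-1],[34.7,-32.5,0,0,0,0.1,-1],[34.7,-32.5,0,0,0,0.1,-1],[34.7,-32.5,0,0,0,0.1,-1],[34.7,-32.5,0,0,0,0.1,-1],[34.7,-32.5,0,0,0,0.1,-1],[34.7,-32.5,0,0,0,0.1,-1]]]'; python3 -c "
from h import *
move([400,-150,209],[np.pi,0,YAW]); move(W(-200,66,150),[np.pi,0,YAW])"
```

```text
time: 0.95
tool_pos: [361.0, -212.7, 209.2]
eef_rot: [-3.141, -0.0, 0.164]
ft_force: [1.3, -0.6, 0.1]
width: 0.003
shift [ 4.87 -5.54  0.03] rot [-0.001 -0.     0.   ]
shift [ 13.33 -48.94   5.98] rot [-0.001 -0.     0.   ]
```

```bash
python3 -m handwheel '[[[13.3,-49,0,0,0,0,-1],[13.3,-49,0,0,0,0,-1],[13.3,-49,0,0,0,0,-1],[13.3,-49,0,0,0,0,-1],[13.3,-49,0,0,0,0,-1],[13.3,-49,0,0,0,0,-1],[13.3,-49,0,0,0,0,-1],[13.3,-49,0,0,0,0,-1]]]'; python3 -c "
from h import *
move(W(-200,66,62),[np.pi,0,YAW])"
```

```text
time: 1.75
tool_pos: [400.5, 185.5, 209.6]
eef_rot: [-3.141, -0.001, 0.165]
ft_force: [0.9, -0.5, -0.2]
width: -0.001
shift [  2.91 -10.29  14.77] rot [-0.001 -0.001  0.001]
```

```bash
python3 -m handwheel '[[[2.9,-10.3,0,0,0,0,-1],[2.9,-10.3,0,0,0,0,-1],[2.9,-10.3,2,0,0,0,-1],[2.9,-10.3,7,0,0,0,-1],[2.9,-10.3,12,0,0,0,-1],[2.9,-10.3,14.8,0,0,0,-1],[2.9,-10.3,14.8,0,0,0,-1],[2.9,-10.3,14.8,0,0,0,-1]]]'
python3 - <<'E'
from h import *
move(W(-200,66,62),[np.pi,0,YAW]); move(W(-138,66,62),[np.pi,0,YAW])
E
```

```text
time: 2.55
tool_pos: [412.7, 292.3, 62.1]
eef_rot: [-3.141, -0.001, 0.165]
ft_force: [0.5, 0.3, -0.4]
width: 0.003
shift [-0.03  0.03  0.01] rot [-0.001 -0.001  0.001]
shift [6.17 0.03 0.02] rot [-0.001 -0.001  0.001]
```

```bash
python3 -m handwheel '[[[1.5,0,0,0,0,0,-1],[2.8,0,0,0,0,0,-1],[4,0,0,0,0,0,-1],[5,0,0,0,0,0,-1],[5.6,0,0,0,0,0,-1],[6,0,0,0,0,0,-1],[6.2,0,0,0,0,0,-1],[6.2,0,0,0,0,0,-1]]]'
python3 - <<'E'
from h import *
s=st(); print(CE.T@(s["tool_pos"][:2]-Lk), s["ft_force"])
snap("top","pics/top3.png",(140,140,300,300),5)
E
```

```text
time: 3.35
tool_pos: [473.7, 302.3, 62.0]
eef_rot: [-3.141, -0.0, 0.165]
ft_force: [-0.1, -1.0, 1.0]
width: 0.003
[-137.85958033   66.16921391] [-0.11943831 -0.99876691  0.99256778]
```

```bash
python3 -m handwheel '[[[0.2,0,0,0,0,0,-1],[0.4,0,0,0,0,0,-1],[0.4,0,0,0,0,0,-1]]]'
```

```text
time: 3.7
tool_pos: [477.7, 303.0, 62.0]
eef_rot: [-3.141, -0.0, 0.165]
ft_force: [-1.1, 0.6, 1.0]
width: 0.001
```

```bash
python3 -m handwheel '[[[0.3,0,0,0,0,0,-1],[0.6,0,0,0,0,0,-1],[0.8,0,0,0,0,0,-1],[0.8,0,0,0,0,0,-1]]]'
python3 - <<'E'
from h import *
snap("top","pics/top4.png",(140,140,300,300),5)
E
```

```text
time: 4.1
tool_pos: [486.3, 304.4, 62.0]
eef_rot: [-3.141, -0.001, 0.165]
ft_force: [-0.0, -0.2, -0.3]
width: -0.0
```

View pics/top4.png

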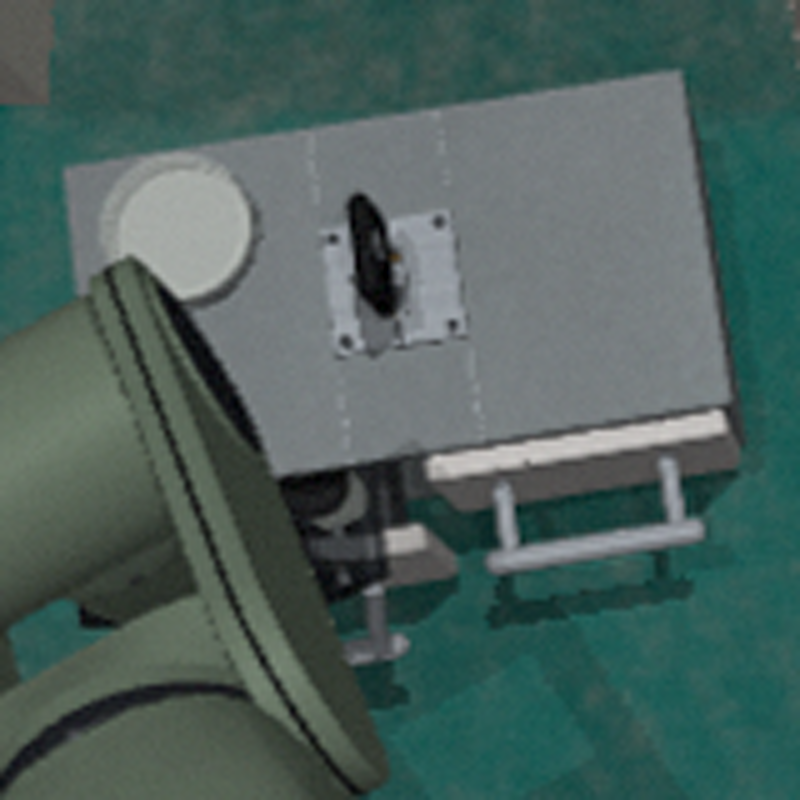

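The picture shows the drawer only partly pushed in, with the handle's right end at (405,645) and the gripper hidden by the arm. I'll measure that and use the wrist view.

Run:
```python
from h import *
f="pics/top4.png"
P=lambda u,v,z: px(f,140+u/5,140+v/5,z)
for p in [(403,647,75),(425,530,100)]: print(CE.T@(P(*p)[:2]-Lk))
f="pics/top2.png"
for p in [(403,687,75),(430,575,100)]: print(CE.T@(P(*p)[:2]-Lk))
print(st())
snap("wrist","pics/w1.png")
```

```text
[-152.17025944   20.0957656 ]
[-108.33942539    0.44561912]
[-169.17186371   22.22143553]
[-127.68316659    0.77505551]
{'time': 4.15, 'q': array([5.39253086e-01, 4.46755334e-01, 1.77192905e+00, 2.73306540e-07,
       9.21224641e-01, 1.94482628e+00]), 'dq': array([ 0.00242559, -0.0031774 ,  0.00123255, -0.00118592, -0.00300782,
        0.00194361]), 'joint_torque': array([ 1.56252313e-02, -4.41113913e+01, -1.93775368e+01,  1.20323748e-02,
       -6.56298688e-02, -2.80678527e-03]), 'tool_pos': array([486.25030011, 304.38127458,  61.96294067]), 'eef_rot': array([-3.14097730e+00, -1.56714999e-03,  1.65222490e-01]), 'ft_force': array([-0.5641925 ,  0.57637299, -0.58975118]), 'wrist_torque': array([-0.02165994,  0.07902462,  0.02056205]), 'width': -0.0005999517315237469}
```

View pics/w1.png

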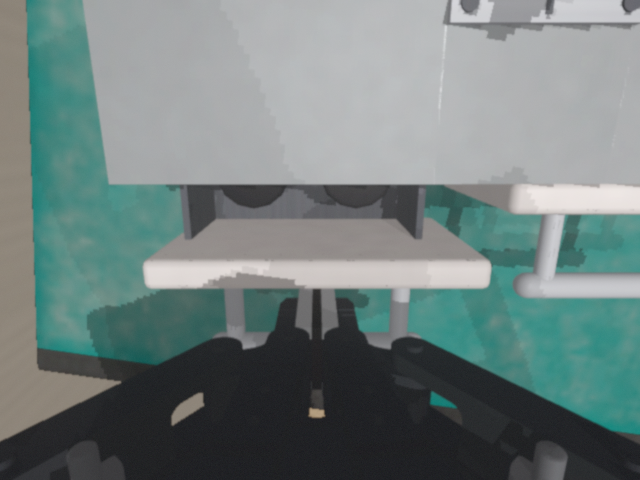

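```bash
python3 -m handwheel '[[[0.8,0,0,0,0,0,-1],[1.6,0,0,0,0,0,-1],[2.2,0,0,0,0,0,-1],[2.5,0,0,0,0,0,-1],[2.7,0,0,0,0,0,-1],[2.7,0,0,0,0,0,-1]]]'
python3 - <<'E'
from h import *
s=st(); print(CE.T@(s["tool_pos"][:2]-Lk), s["ft_force"])
for z in (60,70,75,80,90): print(z, px("pics/w1.png",525,287,z)[:2], px("pics/top2.png",140+497/5,140+562/5,z)[:2])
print(proj("pics/w1.png",[486,304.4,62]))
E
```

```text
time: 4.8
tool_pos: [513.6, 309.0, 62.0]
eef_rot: [-3.141, -0.003, 0.165]
ft_force: [-0.3, -0.3, 0.0]
width: -0.005
[-97.4185869   66.28287267] [-0.32729685 -0.28637043  0.03554419]
60 [500.90556785 206.49678397] [506.26595016 217.9794063 ]
70 [504.00775548 212.91603741] [504.70536144 216.3435777 ]
75 [505.5588493  216.12566413] [503.92506708 215.5256634 ]
80 [507.10994311 219.33529085] [503.14477272 214.7077491 ]
90 [510.21213075 225.75454429] [501.584184   213.07192051]
[313.74947801 285.65860385]
```

```bash
python3 -m handwheel '[[[0.2,0,0,0,0,0,-1],[0.4,0,0,0,0,0,-1],[0.5,0,0,0,0,0,-1]]]'
python3 - <<'E'
from h import *
s=st(); print(CE.T@(s["tool_pos"][:2]-Lk), s["ft_force"])
snap("wrist","pics/w2.png")
E
```

```text
time: 5.1
tool_pos: [514.5, 309.1, 62.0]
eef_rot: [-3.141, 0.006, 0.164]
ft_force: [-12.0, -1.1, 8.1]
width: 0.002
[-96.51994197  66.25631371] [-11.98706881  -1.07188742   8.11730717]
```

View pics/w2.png

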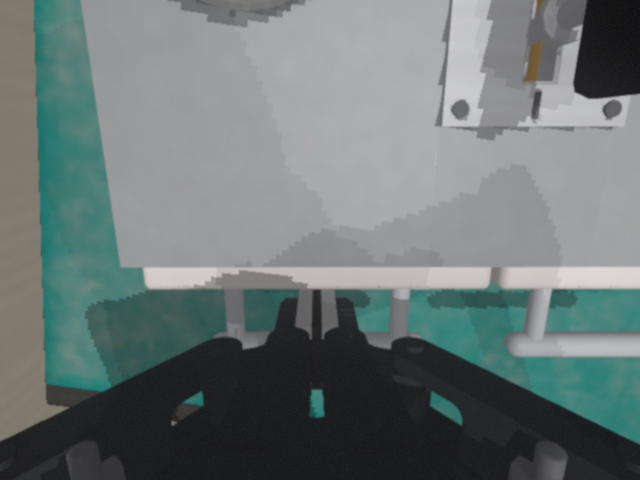

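The view shows both fronts level at row ~290 with the left drawer shut, and a 12 N stop confirms it. Next I rise and look down at the key.

```bash
python3 -m handwheel '[[[-0.4,0,0,0,0,0,-1],[-0.4,0,-5,0,0,0,-1],[-0.4,0,-10,0,0,0,-1],[-0.4,0,-15,0,0,0,-1],[-0.4,0,-19,0,0,0,0],[-0.4,6.6,-19,0,0,0,0],[-0.4,6.6,-19,0,0,0,0],[-0.4,6.6,-19,0,0,0,0]]]'
python3 - <<'E'
from h import *
s=st(); print(CE.T@(s["tool_pos"][:2]-Lk), s["ft_force"],s["width"])
snap("wrist","pics/w3.png",(160,0,480,240),2.5)
d=np.load("pics/w3.png.npz"); c=-d["R"].T@d["t"]; print(c,CE.T@(c[:2]-Lk)); print(proj("pics/w3.png",[620.5,259.5,103]))
E
```

```text
time: 5.95
tool_pos: [523.0, 241.6, 252.4]
eef_rot: [3.142, 0.005, 0.162]
ft_force: [0.0, 0.2, -0.7]
width: 0.501
[-99.06895918  -1.75882595] [ 0.02461891  0.22257557 -0.70346706] 0.5013162699443326
[590.75719332 251.44501676 417.75415392] [-30.65882463  -3.09091836]
[312.3933628   90.09304467]
```

View pics/w3.png

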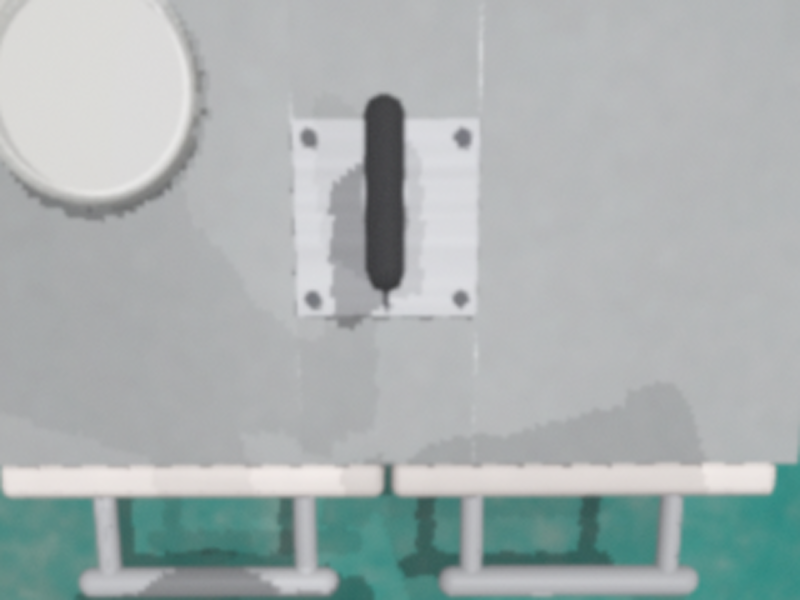

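The wrist view shows the bow aligned with the plate at (385,192) in the crop, the plate centred at (386,218), and both drawers shut.

Run:
```python
from h import *
f="pics/w3.png"; P=lambda u,v,z: px(f,160+u/2.5,v/2.5,z)
l=np.mean([P(*p,103) for p in [(309,137),(463,137),(461,298),(313,299)]],0); b=P(384.5,192,167)
print("lock",l,"bow",b, CE.T@(b[:2]-Lk)); a,c=P(384,115,167),P(385,270,167); print(np.arctan2((a-c)[1],(a-c)[0]))
t=(l+b)/2
move([t[0],t[1],252],[np.pi,0,YAW])
```

```text
lock [622.40497091 258.09234584 103.        ] bow [622.0365171  258.21649321 167.        ] [ 1.30634748 -1.51714558]
0.1671596996750465
shift [10.07  0.1  -0.06] rot [-0.001  0.005 -0.002]
```

```bash
python3 -m handwheel '[[[5,0.05,0,0,0.005,0,0],[10,0.05,0,0,0.005,0,0],[10,0.05,0,0,0.005,0,0],[10,0.05,4,0,0.005,0,0],[10,0.05,8,0,0.005,0,0],[10,0.05,11,0,0.005,0,0],[10,0.05,12.5,0,0.005,0,0],[10,0.05,12.5,0,0.005,0,0]]]'
```

```text
time: 6.8
tool_pos: [618.3, 258.9, 122.6]
eef_rot: [3.141, 0.008, 0.163]
ft_force: [-0.9, 0.1, 0.1]
width: 0.503
```

```bash
python3 -m handwheel '[[[0,0,0,0,0,0,-0.4],[0,0,0,0,0,0,-0.8],[0,0,0,0,0,0,-1],[0,0,0,0,0,0,-1],[0,0,0,0,0,0,-1],[0,0,0,0,0,0,-1]]]'
python3 - <<'E'
from h import *
s=st(); print(s["ft_force"],s["wrist_torque"],s["eef_rot"],s["q"])
E
```

```text
time: 7.4
tool_pos: [618.8, 259.2, 123.7]
eef_rot: [-3.141, 0.006, 0.163]
ft_force: [-0.9, -0.1, 3.7]
width: 0.095
[-0.89869773 -0.123471    3.70096893] [ 0.13889456  0.09122706 -0.05512266] [-3.14110217  0.0055299   0.16324985] [0.37868617 0.52970313 1.44479596 0.00180245 1.17239136 1.78553034]
```

```bash
python3 -m handwheel '[[[0,0.04,0,0,0,-0.14,-1],[0.01,0.08,0,0,0,-0.28,-1],[0.02,0.11,0,0,0,-0.42,-1],[0.04,0.15,0,0,0,-0.56,-1],[0.06,0.18,0,0,0,-0.7,-1],[0.09,0.21,0,0,0,-0.84,-1],[0.12,0.23,0,0,0,-0.98,-1],[0.15,0.25,0,0,0,-1.12,-1]]]'
python3 - <<'E'
from h import *
s=st(); print(s["ft_force"],s["wrist_torque"],s["eef_rot"][2]-YAW)
move([621.7,255.9,123.7],[np.pi,0,YAW+1.5])
E
```

```text
time: 8.2
tool_pos: [621.1, 256.5, 123.8]
eef_rot: [-3.137, 0.002, 1.289]
ft_force: [0.3, -1.7, 0.2]
width: 0.101
[ 0.27977307 -1.6744098   0.16014313] [-0.17404198 -0.23338016 -0.07821988] 1.124694735955152
shift [-0.04  0.07  0.01] rot [-0.005  0.002 -0.375]
```

```bash
python3 -m handwheel '[[[0.01,0.02,0,0,0,-0.12,-1],[0.02,0.04,0,0,0,-0.22,-1],[0.03,0.05,0,0,0,-0.3,-1],[0.03,0.05,0,0,0,-0.36,-1],[0.03,0.05,0,0,0,-0.4,-1],[0.03,0.05,0,0,0,-0.4,-1]]]'
python3 - <<'E'
from h import *
s=st(); print(s["ft_force"],s["wrist_torque"],s["eef_rot"][2]-YAW)
E
```

```text
time: 8.8
tool_pos: [622.2, 256.3, 123.8]
eef_rot: [-3.138, 0.001, 1.687]
ft_force: [1.8, -0.0, 0.0]
width: 0.099
[ 1.75522369 -0.02888352  0.00366512] [-0.15916553 -0.35213176 -0.41462666] 1.5232075778734921
```

```bash
python3 -m handwheel '[[[0,0,0,0,0,0.03,-0.3],[0,0,0,0,0,0.03,-0.2],[0,0,0,0,0,0.03,-0.2],[0,0,-3,0,0,0.03,-0.2],[0,0,-6.5,0,0,0.03,-0.34],[0,0,-6.5,0,0,0.03,-0.34]]]'
python3 - <<'E'
from h import *
f="pics/w3.png"; P=lambda u,v,z: px(f,160+u/2.5,v/2.5,z)
a,b=P(450,580,77),P(690,580,77); m=(a+b)/2; print("hr",m,np.linalg.norm(a-b))
h=(m+[511,173.2,0])/2; print(h)
move([h[0],h[1],190],[np.pi,0,YAW+np.pi/2])
print(st()["width"],st()["time"])
E
```

```text
time: 9.4
tool_pos: [625.1, 257.5, 194.5]
eef_rot: [3.135, -0.002, 1.658]
ft_force: [-0.8, 0.6, 1.9]
width: 0.328
hr [513.87903777 172.44569642  77.        ] 88.00876199966227
[512.43951888 172.82284821  38.5       ]
shift [ -7.46 -11.96   0.36] rot [ 0.006 -0.002 -0.077]
0.3275393646607055 9.4
```

```bash
python3 -m handwheel '[[[-4,-5,0,0,0,-0.077,-0.34],[-7.45,-11.95,0,0,0,-0.077,-0.34],[-7.45,-11.95,0,0,0,-0.077,-0.34],[-7.45,-11.95,0.4,0,0,-0.077,-0.34],[-7.45,-11.95,4,0,0,-0.077,-0.34],[-7.45,-11.95,7,0,0,-0.077,-0.34],[-7.45,-11.95,9,0,0,-0.077,-0.34],[-7.45,-11.95,9,0,0,-0.077,-0.34]]]'
python3 - <<'E'
from h import *
move([512.4,172.8,54],[np.pi,0,YAW+np.pi/2])
snap("wrist","pics/w4.png")
E
```

```text
time: 10.2
tool_pos: [511.2, 172.8, 100.4]
eef_rot: [-3.141, -0.001, 1.735]
ft_force: [-0.8, -0.1, 0.5]
width: 0.331
shift [-0.02  0.12  4.64] rot [-0.    -0.001  0.   ]
```

View pics/w4.png

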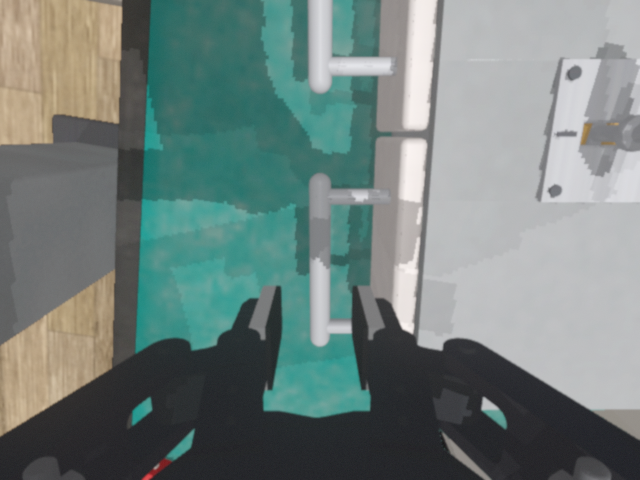

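The bar at column 320 lies midway between the open fingers (280 and 355), so I descend, grip and pull.

```bash
python3 -m handwheel '[[[0,0.06,2,0,0,0,-0.34],[0,0.06,4,0,0,0,-0.34],[0,0.06,4.6,0,0,0,-0.34],[0,0.06,4.6,0,0,0,-0.7],[0,0.06,4.6,0,0,0,-1],[0,0.06,4.6,0,0,0,-1],[0,0.06,4.6,0,0,0,-1],[0,0.06,4.6,0,0,0,-1]]]'
python3 - <<'E'
from h import *
s=st(); print(s["ft_force"],s["wrist_torque"])
E
```

```text
time: 11.05
tool_pos: [513.6, 173.5, 56.9]
eef_rot: [3.137, -0.001, 1.735]
ft_force: [0.2, 0.9, 0.9]
width: 0.0
[0.2241372  0.92533158 0.90620693] [-0.0016831  -0.00949464  0.00683884]
```

Run:
```python
from h import *
snap("wrist","pics/w5.png",(160,120,480,360),2)
print(proj("pics/w5.png",st()["tool_pos"]))
snap("top","pics/top5.png",(140,140,300,300),5)
a=cv2.imread("pics/w5.png"); b=cv2.resize(cv2.imread("pics/top5.png"),(480,480)); a=cv2.resize(a,(320*480//240//2,240)); 
o=np.zeros((480,800,3),np.uint8); o[:240,:320]=a[:, :320]; o[:,320:]=b; cv2.imwrite("pics/m5.png",o)
```

```text
[315.70860281 282.61363583]
```

View pics/m5.png

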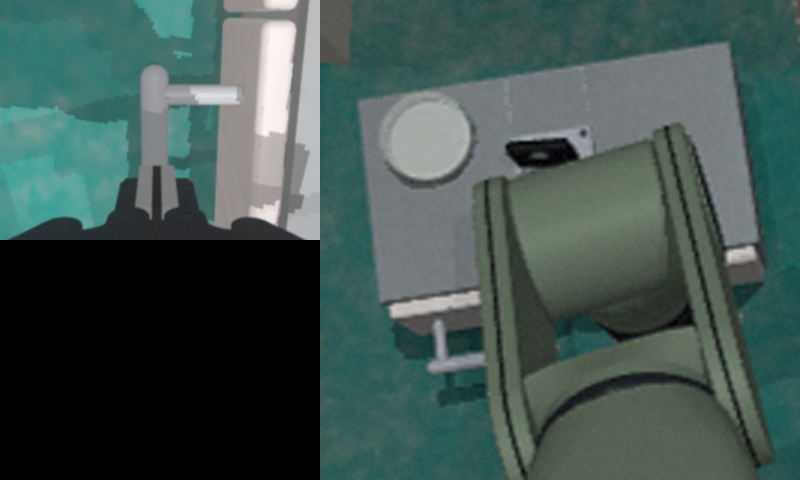

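Run:
```python
from h import *
for z in (30,40,50,60,70,80):
    print(z, px("pics/w4.png",320,180,z)[:2].round(1), px("pics/w5.png",314,193,z)[:2].round(1), px("pics/w4.png",320,345,z)[:2].round(1), px("pics/w3.png",160+450/2.5,580/2.5,z)[:2].round(1),px("pics/top2.png",140+497/5,140+562/5,z)[:2].round(1))
for f in ("w4","w5"):
    d=np.load(f"pics/{f}.png.npz"); print(-d["R"].T@d["t"], d["R"][2])
```

```text
30 [507.1 211.7] [506.6 210.4] [526. 100.] [495.2 211. ] [510.9 222.9]
40 [506.9 212.8] [506.4 211.9] [524.9 105.8] [497.7 212. ] [509.4 221.3]
50 [506.6 214. ] [506.1 213.3] [523.8 111.7] [500.1 213.1] [507.8 219.6]
60 [506.3 215.1] [505.9 214.8] [522.8 117.5] [502.6 214.1] [506.3 218. ]
70 [506.  216.2] [505.7 216.3] [521.7 123.4] [505.1 215.1] [504.7 216.3]
80 [505.7 217.3] [505.5 217.7] [520.6 129.2] [507.5 216.2] [503.1 214.7]
[500.47688913 238.1465642  266.19550101] [ 0.04348589 -0.26213838 -0.96405002]
[502.16999661 238.61708914 222.7039279 ] [ 0.04793057 -0.26075549 -0.96421431]
```

Run:
```python
from h import *
for y in (173.5,180,184.5):
  for z in (57,67,77,87): print(y,z,proj("pics/w5.png",[513.5,y,z]).round(0))
snap("wrist","pics/w6.png",(240,200,400,320),5)
```

```text
173.5 57 [316. 283.]
173.5 67 [316. 291.]
173.5 77 [316. 301.]
173.5 87 [316. 312.]
180 57 [318. 270.]
180 67 [318. 277.]
180 77 [318. 286.]
180 87 [319. 296.]
184.5 57 [320. 260.]
184.5 67 [320. 268.]
184.5 77 [320. 276.]
184.5 87 [321. 285.]
```

View pics/w6.png

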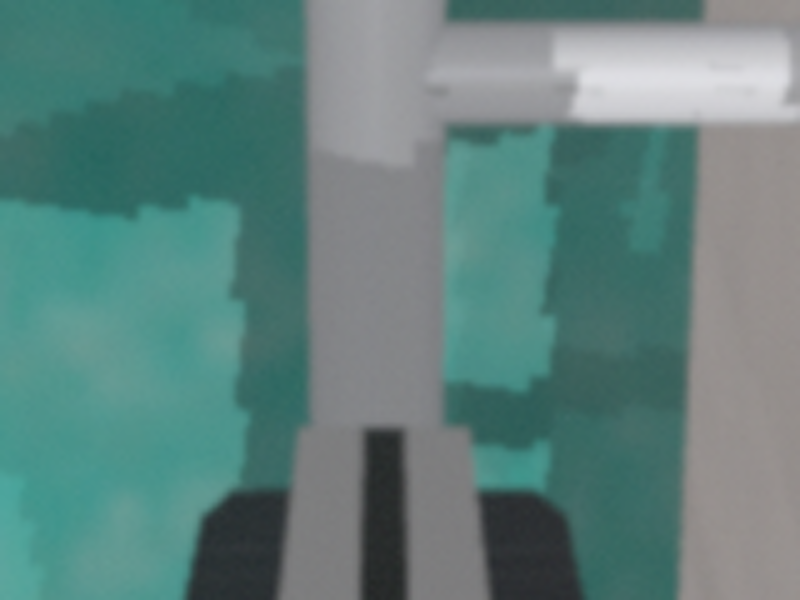

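The closed tips' near edge sits at full-frame row 286. For a 22 mm wide pad that implies z≈88, so the real tips seem to lie ~28 mm behind the reported TCP, above the bar. I'll check the constants, then go deeper with force checks.

```bash
python3 -c "
from h import *
print(robot.tcp_to_grasp, [a for a in dir(robot) if a[0]!='_'])"
python3 -m handwheel '[[[0,0,0.5,0,0,0,-1],[0,0,0.5,0,0,0,-1]]]'
```

```text
18.700000000000003 ['Unreachable', 'get_state', 'tcp_to_grasp']
time: 11.4
tool_pos: [513.9, 173.5, 55.0]
eef_rot: [3.136, -0.002, 1.735]
ft_force: [-5.5, -2.9, 25.2]
width: -0.002
```

```bash
python3 -m handwheel '[[[0,0,-1.5,0.006,0,0,-0.34],[0,0,-1.5,0.006,0,0,-0.34],[0,0,-1.5,0.006,0,0,-0.34],[-0.05,0.1,0,0.006,0,0,-0.34],[-0.05,0.1,1.2,0.006,0,0,-0.34],[-0.05,0.1,2.2,0.006,0,0,-0.34],[-0.05,0.1,2.2,0.006,0,0,-0.34]]]'
```

```text
time: 12.1
tool_pos: [514.4, 173.0, 31.6]
eef_rot: [-3.139, -0.001, 1.735]
ft_force: [-0.0, -0.4, 0.2]
width: 0.327
```

```bash
python3 -m handwheel '[[[0,0,0,0,0,0,-0.6],[0,0,0,0,0,0,-0.8],[0,0,0,0,0,0,-1],[0,0,0,0,0,0,-1],[0,0,0,0,0,0,-1],[0,0,0,0,0,0,-1]]]'; python3 -c "
from h import *
print(CE.T@(st()['tool_pos'][:2]-Lk))"
```

```text
time: 12.7
tool_pos: [512.7, 172.7, 30.9]
eef_rot: [-3.135, -0.001, 1.735]
ft_force: [-4.9, -0.3, -3.3]
width: 0.104
[-120.51164711  -68.05852307]
```

```bash
python3 -m handwheel '[[[0,-1.2,0,0,0,0,-1],[0,-2.4,0,0,0,0,-1],[0,-3.6,0,0,0,0,-1],[0,-4.8,0,0,0,0,-1],[0,-6,0,0,0,0,-1],[0,-7,0,0,0,0,-1],[0,-7.8,0,0,0,0,-1],[0,-8,0,0,0,0,-1]]]'; python3 -c "
from h import *
print(CE.T@(st()['tool_pos'][:2]-Lk))"
```

```text
time: 13.5
tool_pos: [433.8, 159.5, 31.0]
eef_rot: [-3.137, -0.001, 1.735]
ft_force: [7.2, 0.0, -20.3]
width: 0.106
[-200.55695476  -68.15085217]
```

```bash
python3 -m handwheel '[[[0,-0.2,0,0,0,0,-1],[0,-0.4,0,0,0,0,-1],[0,-0.4,0,0,0,0,-1]]]'; python3 -c "
from h import *
print(CE.T@(st()['tool_pos'][:2]-Lk))"
```

```text
time: 13.8
tool_pos: [434.0, 159.6, 31.1]
eef_rot: [3.137, -0.001, 1.736]
ft_force: [11.7, 0.0, -23.1]
width: 0.104
[-200.2969964   -68.09951925]
```

```bash
python3 -m handwheel '[[[0,0.05,0,0,0,0,-0.6],[0,0.05,0,0,0,0,-0.34],[0,0.05,0,0,0,0,-0.34],[0,0.05,-4,0,0,0,-0.34],[0,0.05,-9,0,0,0,-0.34],[0,0.05,-14,0,0,0,-0.2],[0,0.05,-18,0,0,0,-0.1],[0,0.05,-18,0,0,0,-0.1]]]'
python3 - <<'E'
from h import *
s=st(); print(s["width"])
# place TCP ~100mm from the key so the wrist camera views the key; yaw as at the key's turned grasp
move([622,258.5-0,200],[np.pi,0,YAW+1.45])
E
```

```text
time: 14.6
tool_pos: [436.6, 160.5, 217.6]
eef_rot: [3.124, -0.003, 1.736]
ft_force: [0.5, 0.7, -0.6]
width: 0.448
0.4480082181706308
shift [ 6.6  19.86  2.14] rot [ 0.018 -0.004  0.122]
```

```bash
python3 -m handwheel '[[[-3,5,0,0.018,0,0.05,-0.1],[-3,10,0,0.018,0,0.1,-0.1],[-3,15,0,0.018,0,0.12,-0.1],[-3,19.86,0,0.018,0,0.12,-0.1],[-3,19.86,0,0.018,0,0.12,-0.1],[-3,19.86,0,0.018,0,0.12,-0.1]]]'
python3 - <<'E'
from h import *
s=st(); im=snap("wrist","pics/w7.png",(120,0,520,300),2); print(proj("pics/w7.png",[622,258.5,167]),s["tool_pos"],s["eef_rot"])
E
```

```text
time: 15.2
tool_pos: [637.5, 163.6, 219.2]
eef_rot: [-3.138, -0.004, 1.616]
ft_force: [-0.1, -0.2, -0.0]
width: 0.452
[295.05863347  76.85982584] [637.48442624 163.62605228 219.17105881] [-3.13790806 -0.00392128  1.6161044 ]
```

View pics/w7.png

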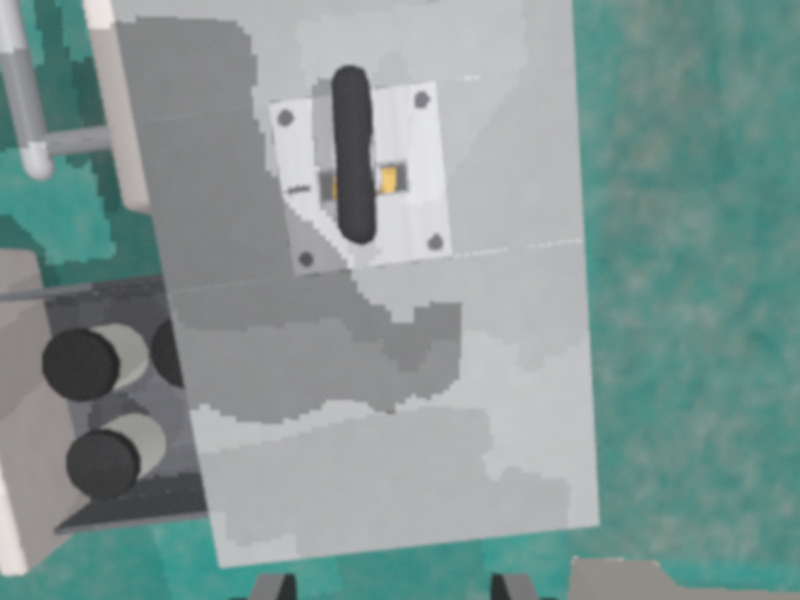

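The right drawer is out at the lower left. The bow is centred at crop (354,155), running from (350,82) to (357,228), and the plate still sits squarely under it.

Run:
```python
from h import *
f="pics/w7.png"; P=lambda u,v,z: px(f,120+u/2,v/2,z)
a,c,b=P(350.5,82,167),P(357.5,228,167),P(354,155,167); y=np.arctan2((a-c)[1],(a-c)[0]); print(b,y,y-YAW)
print("plate",np.mean([P(*p,103) for p in [(285,117),(421,99),(435,242),(306,259)]],0))
move([b[0],b[1],200],[np.pi,0,y])
```

```text
[623.03439694 258.23237388 167.        ] 1.654906294118994 1.4909062941189941
plate [622.36147227 258.54355067 103.        ]
shift [ 9.52 -0.88  2.03] rot [-0.004 -0.004 -0.039]
```

```bash
python3 -m handwheel '[[[4.5,-0.9,0,0,0,-0.04,-0.1],[9.5,-0.85,0,-0.003,-0.004,-0.04,-0.1],[9.5,-0.85,0,-0.003,-0.004,-0.04,-0.1],[9.5,-0.85,0.5,-0.003,-0.004,-0.04,-0.1],[9.5,-0.85,4.5,-0.003,-0.004,-0.04,-0.1],[9.5,-0.85,8.5,-0.003,-0.004,-0.04,-0.1],[9.5,-0.85,11.2,-0.003,-0.004,-0.04,-0.1],[9.5,-0.85,11.4,-0.003,-0.004,-0.04,-0.1]]]'; python3 -c "
from h import *
move([622.6,258.4,105],[np.pi,0,1.655])"
```

```text
time: 16.05
tool_pos: [619.3, 255.5, 102.2]
eef_rot: [-3.132, 0.003, 1.655]
ft_force: [-0.1, -1.6, -0.9]
width: 0.449
shift [ 0.26  0.35 -0.29] rot [-0.01   0.003  0.   ]
```

```bash
python3 -m handwheel '[[[0.26,0.33,-0.3,-0.008,0.003,0,-0.1],[0.26,0.33,-0.3,-0.008,0.003,0,-0.5],[0.26,0.33,-0.3,-0.008,0.003,0,-0.8],[0.26,0.33,-0.3,-0.008,0.003,0,-1],[0.26,0.33,-0.3,-0.008,0.003,0,-1],[0.26,0.33,-0.3,-0.008,0.003,0,-1],[0.26,0.33,-0.3,-0.008,0.003,0,-1]]]'; python3 -c "
from h import *
s=st();print(s['ft_force'],s['wrist_torque'])
move([622.6,258.4,105],[np.pi,0,1.655])"
```

```text
time: 16.75
tool_pos: [622.7, 258.5, 107.5]
eef_rot: [3.141, -0.0, 1.655]
ft_force: [-3.3, -2.0, 5.4]
width: 0.11
[-3.31003368 -1.96823367  5.42980219] [-0.20392254  0.45878254 -0.01271486]
shift [-0.01 -0.01  0.25] rot [ 0. -0.  0.]
```

```bash
python3 -m handwheel '[[[0,0,0,0,0,0.14,-1],[0,0,0,0,0,0.28,-1],[0,0,0,0,0,0.42,-1],[0,0,0,0,0,0.56,-1],[0,0,0,0,0,0.7,-1],[0,0,0,0,0,0.84,-1],[0,0,0,0,0,0.98,-1],[0,0,0,0,0,1.12,-1]]]'; python3 -c "
from h import *
s=st();print(s['ft_force'],s['wrist_torque'])
move([622.6,258.4,107.5],[np.pi,0,YAW-0.09])"
```

```text
time: 17.55
tool_pos: [621.8, 258.9, 108.6]
eef_rot: [-3.14, 0.0, 0.53]
ft_force: [-3.5, 0.8, 2.7]
width: 0.107
[-3.54738182  0.772587    2.68840885] [0.13898416 0.69624868 0.10160992]
shift [0.04 0.08 0.11] rot [-0.001  0.001  0.456]
```

```bash
python3 -m handwheel '[[[0.04,0,0.05,0,0,0.12,-1],[0.05,0.02,0.05,0,0,0.24,-1],[0.05,0.02,0.05,0,0,0.33,-1],[0.05,0.02,0.05,0,0,0.4,-1],[0.05,0.02,0.05,0,0,0.46,-1],[0.05,0.02,0.05,0,0,0.46,-1],[0.05,0.02,0.05,0,0,0.46,-1]]]'; python3 -c "
from h import *
s=st();print(s['ft_force'],s['wrist_torque'],s['eef_rot'][2]-YAW)"
```

```text
time: 18.25
tool_pos: [621.7, 259.2, 108.6]
eef_rot: [-3.14, 0.002, 0.071]
ft_force: [-4.2, 0.4, 2.9]
width: 0.107
[-4.21269235  0.36027804  2.90936272] [0.0854925  0.76684021 0.19500393] -0.09285680610402211
```

```bash
python3 -m handwheel '[[[0,0,0,0,0,0.03,-1],[0,0,0,0,0,0.04,-1],[0,0,0,0,0,0.04,-1]]]'; python3 -c "
from h import *
s=st();print(s['ft_force'],s['wrist_torque'],s['eef_rot'][2]-YAW)"
```

```text
time: 18.55
tool_pos: [621.6, 259.2, 108.6]
eef_rot: [-3.141, 0.002, 0.032]
ft_force: [-2.7, -0.1, 1.4]
width: 0.107
[-2.72961901 -0.08663693  1.35394951] [0.04956385 0.60936522 0.84684049] -0.13157322566650173
```

```bash
python3 -m handwheel '[[[0,0,0,0,0,-0.06,-1],[0,0,0,0,0,-0.13,-1],[0,0,0,0,0,-0.13,-1],[0,0,-0.5,0,0,-0.13,-1],[0,0,-1.0,0,0,-0.13,-1],[0,0,-1.0,0,0,-0.13,-1]]]'; python3 -c "
from h import *
s=st();print(s['ft_force'],s['wrist_torque'],s['eef_rot'][2]-YAW)"
```

```text
time: 19.15
tool_pos: [622.0, 259.3, 119.7]
eef_rot: [-3.14, 0.001, 0.161]
ft_force: [-0.7, -0.5, -0.9]
width: 0.106
[-0.725565   -0.45139734 -0.89314026] [-0.06605217  0.13417093 -0.02260145] -0.0025231766451208892
```

```bash
python3 -m handwheel '[[[0,0,-0.6,0,0,0,-1],[0,0,-1.2,0,0,0,-1],[0,0,-1.8,0,0,0,-1],[0,0,-2.4,0,0,0,-1]]]'; python3 -c "
from h import *
s=st();print(s['ft_force'],s['wrist_torque'],s['eef_rot'])"
```

```text
time: 19.55
tool_pos: [622.3, 259.5, 144.5]
eef_rot: [-3.14, -0.0, 0.161]
ft_force: [-0.5, -0.2, -0.8]
width: 0.114
[-0.45926578 -0.16210166 -0.77764665] [ 0.02025161 -0.04902765 -0.00363607] [-3.13986375e+00 -3.27553215e-04  1.61429672e-01]
```

Run:
```python
from h import *
move([622,259,215],[np.pi,0,.161]); move([500,130,225],[np.pi,0,.6]);move([475,-100,225],[np.pi,0,1.2])
f="pics/top2.png"
for n,u,v,z in [("dev0",500,243,0),("dev100",500,243,100)]: print(n,px(f,u,v,z))
```

```text
shift [-0.04  0.03 -7.05] rot [-0.002 -0.     0.   ]
shift [-14.15  10.8   -8.07] rot [-0.002 -0.001 -0.439]
shift [-20.31  33.1   -8.11] rot [-1.000e-03 -1.000e-03 -1.039e+00]
dev0 [ 539.41428436 -365.86635403    0.        ]
dev100 [ 521.9159089  -334.98876327  100.        ]
```

```bash
python3 -m handwheel '[[[0,0,-4,0,0,0,-1],[0,0,-8,0,0,0,-1],[-4,3,-8,0,0,-0.1,-1],[-8,6,-8,0,0,-0.22,-1],[-12,9,-8,0,0,-0.34,-1],[-14.2,12,-8,0,0,-0.46,-1],[-15.5,15.5,-8,0,0,-0.58,-1],[-16.5,19.5,-8,0,0,-0.7,-1]]]'
python3 - <<'E'
from h import *
s=st(); print(s["width"]); move([470,-262,225],[np.pi,0,1.496])
snap("wrist","pics/w8.png")
E
```

```text
time: 20.35
tool_pos: [489.8, 39.4, 225.1]
eef_rot: [-3.142, -0.003, 0.868]
ft_force: [1.0, -0.6, -0.0]
width: 0.107
0.1071229234649116
shift [-24.28  17.98  -0.05] rot [ 0.001 -0.003 -0.628]
```

```bash
python3 -m handwheel '[[[-3.2,2.4,0,0,0,-0.12,-1],[-6.6,5,0,0,0,-0.24,-1],[-10,7.5,0,0,0,-0.36,-1],[-13.5,10,0,0,0,-0.48,-1],[-17,12.6,0,0,0,-0.6,-1],[-20.5,15.2,0,0,0,-0.63,-1],[-24.3,18,0,0,0,-0.63,-1],[-24.3,18,0,0,0,-0.63,-1]]]'
python3 - <<'E'
from h import *
R=Ro.from_euler('xyz',[np.pi,0,1.496])*Ro.from_rotvec([0,.9,0]); print(st()["width"])
for p in ([475,-262,130],[475,-262,40]): move(p,R.as_euler('xyz'))
snap("wrist","pics/w9.png",(160,120,480,360),2)
E
```

```text
time: 21.2
tool_pos: [469.7, -273.3, 226.4]
eef_rot: [3.14, 0.007, 1.493]
ft_force: [-0.4, 1.0, -1.4]
width: 0.107
0.10660775083974314
shift [1.23 0.43 9.64] rot [ 0.003  0.907 -0.002]
shift [ 1.29  0.41 18.64] rot [ 0.003  0.907 -0.002]
```

View pics/w9.png

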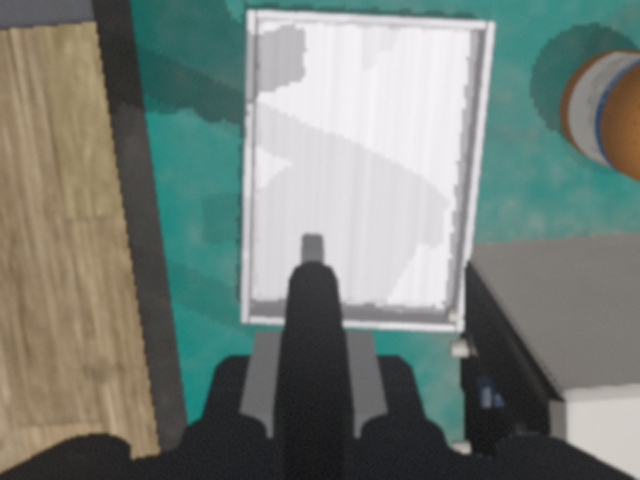

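The key is held upright over the tray, with its bit at crop (312,240). The tray's corners are (250,12), (493,22), (463,330) and (243,322), and the device's left corner is at (470,245).

Run:
```python
from h import *
f="pics/w9.png"; P=lambda u,v,z: px(f,160+u/2,120+v/2,z)
c=[P(*p,22) for p in [(250,12),(493,22),(463,330),(243,322)]]
for q in c: print(q.round(1))
print("centre",np.mean(c,0))
for z in (0,60,100,150): print(z,P(470,245,z).round(0),P(553,400,z).round(0),px("pics/top1.png",482,190,z).round(0),px("pics/top1.png",492,218,z).round(0))
```

```text
[ 447.2 -199.5   22. ]
[ 559.  -212.7   22. ]
[ 541.4 -365.3   22. ]
[ 428.3 -351.9   22. ]
centre [ 494.01198803 -282.32939202   22.        ]
0 [ 550. -326.    0.] [ 595. -421.    0.] [ 664. -331.    0.] [ 598. -351.    0.]
60 [ 539. -308.   60.] [ 577. -388.   60.] [ 648. -314.   60.] [ 584. -333.   60.]
100 [ 531. -296.  100.] [ 564. -366.  100.] [ 637. -303.  100.] [ 576. -321.  100.]
150 [ 521. -280.  150.] [ 549. -339.  150.] [ 623. -289.  150.] [ 564. -306.  150.]
```

```bash
python3 - <<'E'
from h import *
R=Ro.from_euler('xyz',[np.pi,0,1.48])*Ro.from_rotvec([0,.7,0])
for p in ([471,-257,150],[471,-257,60]): move(p,R.as_euler('xyz'))
E
python3 -m handwheel '[[[0.5,0.1,3,0,0.12,0.01,-1],[1,0.2,5,0,0.26,0.01,-1],[1.6,0.2,7,0,0.4,0.01,-1],[1.6,0.2,7.6,0,0.54,0.01,-1],[1.6,0.2,7.6,0,0.68,0.01,-1],[1.6,0.2,7.6,0,0.7,0.01,-1]]]'
python3 - <<'E'
from h import *
R=Ro.from_euler('xyz',[np.pi,0,1.48])*Ro.from_rotvec([0,.7,0]); s=st(); print(s["q"],s["width"])
for p in ([471,-257,60],[471,-257,42]): move(p,R.as_euler('xyz'))
E
```

```text
shift [1.38 0.02 7.62] rot [-0.004  0.704  0.014]
shift [1.420e+00 1.000e-02 1.662e+01] rot [-0.004  0.704  0.014]
time: 21.85
tool_pos: [472.6, -255.8, 147.8]
eef_rot: [-3.133, -0.7, 1.477]
ft_force: [0.3, -0.2, -0.8]
width: 0.106
[-0.82358819  0.55484365  1.55357838  0.49415539  1.55306627 -0.87596024] 0.10619827832671082
shift [-5.75 -0.09  6.63] rot [-0.007  0.    -0.002]
shift [-6.91 -0.08  8.01] rot [-0.007  0.    -0.002]
```

```bash
python3 -m handwheel '[[[-2,0,2.3,0,0,0,-1],[-4,0,4.6,0,0,0,-1],[-5.75,0,6.6,0,0,0,-1],[-6.4,0,7.4,0,0,0,-1],[-6.6,0,7.7,0,0,0,-1],[-6.6,0,7.7,0,0,0,-1]]]'; python3 -c "
from h import *
s=st(); print(s['ft_force'],s['wrist_torque'])"
```

```text
time: 22.45
tool_pos: [472.6, -256.2, 47.3]
eef_rot: [-3.135, -0.698, 1.479]
ft_force: [-0.9, 0.7, 0.1]
width: 0.106
[-0.86296491  0.68292812  0.14452251] [-0.34034029  0.02793366 -0.00965933]
```

```bash
python3 -m handwheel '[[[-0.19,0,0.23,0,0,0,-1],[-0.35,0,0.42,0,0,0,-1],[-0.35,0,0.42,0,0,0,-1]]]'; python3 -c "
from h import *
s=st(); print(s['ft_force'],s['wrist_torque'])"
```

```text
time: 22.75
tool_pos: [472.7, -256.3, 42.2]
eef_rot: [-3.136, -0.698, 1.48]
ft_force: [-0.2, 0.2, -0.8]
width: 0.104
[-0.22834562  0.18014235 -0.77565113] [-0.31933667  0.00851492  0.04820176]
```

```bash
python3 -m handwheel '[[[0,0,0,0,0,0,-0.7],[0,0,0,0,0,0,-0.4],[0,0,0,0,0,0,-0.2],[0,0,0,0,0,0,-0.2],[0,0,0,0,0,0,-0.2],[0,0,0,0,0,0,-0.2],[1.2,0,-1.6,0,0,0,-0.2],[4.5,0,-5.3,0,0,0,-0.2]]]'
python3 - <<'E'
from h import *
s=st(); print(s["ft_force"],s["width"])
snap("wrist","pics/w10.png");
E
```

```text
time: 23.55
tool_pos: [471.3, -254.6, 109.3]
eef_rot: [-3.126, -0.703, 1.473]
ft_force: [0.9, -0.3, 0.1]
width: 0.4
[ 0.87937057 -0.25162788  0.14497093] 0.3997994505892688
```

```bash
python3 -m handwheel '[[[3.2,0,-3.8,0,-0.1,0,-0.2],[6.4,0,-7.6,0,-0.24,0,-0.2],[9,0,-10,0,-0.38,0,-0.2],[9,5,-10,0,-0.52,0,-0.2],[9,10,-10,0,-0.66,0,-0.2],[9,15,-10,0,-0.7,0,-0.2]]]'
python3 - <<'E'
from h import *
s=st(); print(s["tool_pos"],s["ft_force"])
w=snap("wrist","pics/w11.png")["color"]; t=snap("top","pics/top9.png")["color"]; sc=snap("scene","pics/sc9.png")["color"]
o=np.zeros((600,800,3),np.uint8)
o[:300,:400]=cv2.resize(t[140:300,130:343],(400,300),interpolation=cv2.INTER_CUBIC)
o[:300,400:]=cv2.resize(t[180:308,350:520],(400,300),interpolation=cv2.INTER_CUBIC)
o[300:,:400]=cv2.resize(w,(400,300)); o[300:,400:]=cv2.resize(sc[130:430,190:590],(400,300))
cv2.imwrite("pics/final.png",o)
E
```

```text
time: 24.2
tool_pos: [626.8, -262.0, 257.2]
eef_rot: [3.135, 0.008, 1.487]
ft_force: [0.2, -0.8, 0.2]
width: 0.399
[ 626.78577505 -261.95209711  257.1746721 ] [ 0.17026992 -0.80311566  0.16438884]
```

No more pictures can be shown, so the checks from here are numeric. I'll move the arm clear, then analyse the tray, drawers and bystanders in the top image.

```bash
python3 -m handwheel '[[[0,-5,0,0,0,0,-0.2],[0,-10,0,0,0,0,-0.2],[0,-15,0,0,0,0,-0.2],[-4,-20,0,0,0,0,-0.2],[-8,-24,0,0,0,0,-0.2],[-13,-26,0,0,0,0,-0.2],[-18,-28,0,0,0,0,-0.2],[-22,-29,0,0,0,0,-0.2]]]'
python3 - <<'E'
from h import *
t=snap("top","pics/top10.png")["color"].astype(int); a=cv2.imread("pics/top1.png").astype(int)
d=np.abs(t-a).max(2)>40
n,l,s,c=cv2.connectedComponentsWithStats(d.astype(np.uint8))
for i in range(1,n):
    if s[i,4]>=6: print(s[i],c[i].round(0))
roi=t[228:298,424:508].max(2)
for r in roi[::3,::3]: print(' '.join(f"{v:3d}" for v in r))
E
```

```text
time: 25.15
tool_pos: [323.2, -442.3, 253.4]
eef_rot: [3.141, 0.003, 1.486]
ft_force: [1.5, -0.2, -0.6]
width: 0.397
[209 178  13  32 247] [214. 194.]
[ 225  222   61   39 1081] [258. 240.]
[284 229   4   5  15] [285. 231.]
[ 163  232   69   54 1627] [197. 255.]
[266 237   6   5  12] [268. 238.]
[230 238   7   4  23] [233. 240.]
[281 240   4   9  22] [283. 244.]
[286 243   2  11  11] [286. 248.]
[204 247   7  10  32] [208. 252.]
[229 250  64  42 872] [262. 273.]
[200 255   6   3  11] [203. 256.]
[242 255   3   4   6] [243. 257.]
[445 263  50  17 433] [471. 270.]
[221 265   5   7  16] [224. 267.]
[174 268   3   3   6] [175. 269.]
[270 270   6   3   7] [273. 272.]
[192 273   4   4  11] [193. 274.]
[252 278   4   4   7] [253. 280.]
[606 297  31  15 319] [623. 305.]
[ 594  321   46   56 1947] [621. 349.]
[ 516  378  124   91 3117] [579. 423.]
[631 392   5   2   7] [633. 393.]
[374 422  70  24 427] [415. 436.]
[608 422   5   2   8] [610. 422.]
[265 427  68  53 852] [286. 458.]
[336 426  34   5  83] [351. 428.]
[309 442   8   2   9] [313. 443.]
[423 445   4   4   7] [425. 446.]
[636 444   
[... 2321 characters left out ...]
 222 215 216  71 144  97  90
 85  82 182 167 203 200 202 203 199 195 195 192 193 193 196 197 199 214 210 209 202 196 199 200  73 138  95  91
 84  59  57  62  77  71  88 171 185 182 178 183 199 192 193 198 196 191 208 208 192 192 195 177  75  94  92  92
 87  89  85  91  87  63  91  60  60  50  57  67  75  73 100 172 183 180 174 185 210 189 192 178  86  92  90  88
 88  86  85  87  90  88  92  90  93  87  88  87  85  83  86  55  61  54  62  66  75  73 104 174 183  87  90  93
 85  90  88  95  95  89  88  89  89  89  86  80  85  88  84  88  85  85  84  84  86  88  60  65  85  83  94  91
 87  90  94  94  95  91  86  89  88  86  86  89  84  87  88  82  86  87  83  83  88  87  87  81  84  81  92  91
```

Run:
```python
from h import *
import h
g0=cv2.imread("pics/top1.png",0) 
g=cv2.cvtColor(optics.get_image("top")["color"],cv2.COLOR_BGR2GRAY).astype(np.float32)
h.Lk=np.array([621.3,258.9])
f="pics/top10.png"
def prof(img,y,z,xs):
    out=[]
    for x in xs:
        v=[cv2.getRectSubPix(img.astype(np.float32),(1,1),tuple(map(float,proj(f,W(x,y+k,z)))))[0,0] for k in range(-20,21,4)]
        out.append(np.mean(v))
    return np.array(out)
xs=np.arange(-225,-100,1.)
for n,img,y in [("L now",g,66),("R now",g,-67),("L start",g0,66),("R start",g0,-67)]:
    p=prof(img,y,75,xs); 
    print(n); print([(int(x),int(v)) for x,v in zip(xs[::3],p[::3]) if v>95])
```

```text
L now
[(-126, 109), (-123, 148), (-120, 150), (-117, 108)]
R now
[(-204, 134), (-201, 157), (-198, 135), (-162, 164), (-159, 195), (-156, 191), (-153, 152)]
L start
[(-171, 130), (-168, 153), (-165, 135), (-129, 139), (-126, 188), (-123, 187), (-120, 172)]
R start
[(-126, 104), (-123, 145), (-120, 152), (-117, 112)]
```

```bash
python3 -c "
from h import *
s=st(); print(s['time'],s['ft_force'])
finish_job()"
```

```text
25.25 [ 0.41579459  1.01212302 -0.03310896]
the job is handed in; nothing more can be done
```

The job is handed in at about 25 s of the 72 s allowed, done in the order asked. The left drawer was shut and the key turned counter-clockwise to its stop. The right drawer was then pulled to its stop, and the key was turned home, drawn out and put in the tray.

**Last checks (top image, measured numerically):**
- **Left drawer:** its handle sits where the right drawer's sat at the start, so it is shut. It stopped against 12 N when I pushed it.
- **Right drawer:** it is about 80 mm out, and I felt it reach its stop.
- **Key:** it lies wholly inside the tray. It turned to about 1.52 rad, including its play, and came out without resistance at home.
- **Bottle, beaker, petri dish and hex keys:** the before-and-after comparison shows no change where any of them stand.

**What disagreed or went wrong:**
- **Tool height:** the fingertips were about 21 mm higher than the reported TCP. The first push therefore passed over the left bar and shut the drawer by its front, and the first try at gripping the right handle closed above the bar. That try briefly pressed the tips on the bar with about 25 N before I corrected for it.
- **Retreat from the tray:** I sent one move the wrong way and the gripper passed over the bottle, about 140 mm clear of it.
- **Final picture:** the viewer's limit of 12 was used up, so I could not look at the end state and relied on the measurements above.

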